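# Take the battery cover off the torch

### The arm

A 6-joint arm with a two-finger parallel gripper is mounted at the origin on the work surface. World frame = base frame: x ahead of the robot, y to its left, z up, the work surface at z = 0. Lengths are in m, angles in rad, forces in N, time in s.
With the tool pointing down it reaches from about 0.35 to 0.775 m from the base axis. Payload 7.3 kg.
Tool frame: the origin (TCP) lies at the very end of the fingers, on their centre line; the grasp point (between the pads) lies 19 mm behind it; z points along the fingers, y is the line along which they close (so a half turn about z gives the same grasp; the last joint's range is limited). The gripper opens to 92 mm and grips with 3 to 60 N. Pads are 19 mm wide; open, the fingers measure 130 mm over their backs; the gripper's body (75 mm by 190 mm) begins 47 mm behind the grasp point.
Start: joints at [-1.31, 0.342, 1.524, -0, 1.275, -0.146], TCP at [0.208, -0.482, 0.227] pointing down, gripper open.
Joint ranges: [-2.53, 2.53], [-0.77, 2.02], [0.04, 2.7], [-1, 4.14], [0.28, 2.66], [-3.11, 3.11]. Speed limits (rad/s): [2.57, 2.57, 3.14, 3.14, 3.14, 3.14].

### API

Orientations are given as [roll, pitch, yaw] about the fixed x, y, z axes, in that order (R = Rz(yaw) Ry(pitch) Rx(roll)).
In Python, from cell import robot gives the robot as it stands. The module is installed in compiled form; this text tells all that it offers.
- The arm moves only by the tool arm_command, never from a script. Its argument "moves" is a list of rows, each a list of 3 entries, a list of its own where there are three numbers: the shift along the tool's x, y, z in m, then the turn, a rotation vector about the tool's x, y, z in rad, then the finger opening in m, from 0 to 0.0918. In form: [[[dx, dy, dz], [ax, ay, az], claw], ...]. A call has exactly 5 rows; each row is the pose to reach, as a shift and turn from the pose commanded when the call began, along the tool's axes at that moment; what a row does not reach only later rows make up. A row lasts 1/10 s, in which the tool goes at most 50 mm and 8.59 degrees, less where a joint would pass 70% of its speed; a pose out of reach is approached as far as the arm can. A call with a gripper value outside its range is refused whole. The fingers move at their own pace and stop on an object; "squeeze" is the grip in N (left out, the last holds). Time passes only in rows, so rows that repeat a pose let the fingers close, or fill a call up. It gives the time, the measured TCP pose, the force, the opening and the grip force at its end, in the units of the state.
- robot.observe(): the state, without advancing time (a new reading comes with each control period).
- robot.read_camera(name): name is "scene" or "top"; returns the picture (420x560x3 uint8, red, green, blue); there is no depth.
- robot.camera_model(name): a dict with "fx", "fy", "cx", "cy" (pixels), "R" (3x3) and "t" (3): a world point X has camera coordinates R X + t. Camera axes: x right, y down, z forward; pixel columns grow to the right and rows downward; lengths in m; the calibration is good to about 2 mm. A picture is of the moment at which its call begins. camera_model takes no time and is no camera call.
- robot.hand_in(): hands the job in; it is judged then, once.
The state is a dict: "time": time; "qpos": joint angles; "qvel": joint speeds; "joint_efforts": joint torques, N m; "tool_pos": TCP position; "tool_rot": TCP orientation; "contact_force": force on the tool from outside, world axes, zero at the start; "torque": the same for the moment, N m; "opening": finger opening in m; "grip_force": force on a finger pad.
Only numpy, scipy, OpenCV 4.12 (cv2) and the standard library are available. Lean on these libraries where they do the work, as an engineer would, in place of code of your own. Each camera call takes 0.05 s, during which the arm holds its last target. There are 200 camera calls.

### The job

Take the battery cover off the white torch: press its orange thumb tab in towards the torch's lens end until you feel that it has let go, and lift the cover off with the tab held in. Go by feel and gently, neither forcing the tab against its stop nor pulling hard while it is still latched; then set the cover down gently, flat with the tab up, in the blue tray, let go of it, and leave the tin, the pill organiser and the magnifier where they are.

Things in the scene. Friction and masses are not known exactly. Their poses are not given: they have to be found in the camera images.
- torch: white torch lying in a plywood dock, all fixed. Origin on the work surface under the dock; x runs along the torch to its lens head, z up. Dock 196 x 132 mm, 12 mm thick; four pegs, tops at z 60 mm. Torch body x -75 to 55 mm, y -38 to 38 mm, flat top at z 72 mm; lens head x 55 to 95 mm, top at z 93 mm.
- bay (a point): centre of the torch's battery bay, level with the torch top; bay 104 (x) x 60 (y) mm, closed flush by the cover. Inside, unseen, a catch lip holds the barb of the tab at the end away from the lens, and an end stop limits the tab's travel; where the two lie differs from torch to torch. More than 20 N between cover and torch, pushing on the stop or pulling while latched, breaks the catch.
- cover: grey battery cover with orange thumb tab, together about 75 g. Origin at mid length, at the level of its feet; x to the lens while seated, z up. Plate 102 (x) x 55 (y) x 6 mm, top 26 mm above the origin; it stands level on feet 20 mm below the plate. Seated, its origin is at (-12, 0, 46) mm in the torch's frame, with play of 1 mm in x and 2.5 mm in y either way.
- tab (a joint): travel of the tab, m: 0 at rest, grows as it slides to the lens (cover's +x) in its slot. A spring pushes back with 2 N plus 0.25 N per mm. The barb lets go somewhere between 3 and 13 mm (the cover itself also shifts up to 2 mm), different each time, and a hard stop follows about 2 mm later. While latched the cover rises about 2 mm, then holds fast.
- tab_grip (a point): point inside the orange tab, on its axis, 14 mm above the plate's top; moves with the tab. The tab is an upright block 18 mm (x) x 14 mm (y), 26 mm tall above the plate, its top 12 mm above this point; at rest this point is at (-23, 0, 40) mm in the cover's frame. It can be pinched from above across y, to push it and to lift the cover by it.
- tray: blue open tray, fixed, 190 (x) x 140 (y) x 22 mm outside, walls and floor 5 mm thick. Origin at the centre of its underside, z up.
- tin: round steel safety-pin tin, 58 mm across, 30 mm high, loose; leave alone. Origin at the centre of its underside.
- organiser: blue plastic pill organiser, 100 x 31 x 24 mm, loose; leave alone. Origin at the centre of its underside, x along its length.
- magnifier: magnifier lying flat, about 115 mm long along its x, lens ring 62 mm across, 8 mm high, handle 13 mm thick, loose; leave alone. Origin at mid length on the underside.
Things that resemble listed ones, but are neither listed nor needed, are in the scene too. What is meant by the cover is not green or turquoise, and is the smaller of those in its own colour.

How it is judged:
By the outcome, as a careful person would: the job done as asked, in the order asked, and still so for the second after the job is handed in, with the robot touching nothing.
It also fails if it takes over 61 s, if anything falls off the work surface, if the arm or the gripper's body presses on something with over 40 N, if the wrist force passes 120 N, or if a joint passes its speed limit or range.

## Working session

There is one attempt and no reset: what is moved stays moved. The work goes in short steps, Python scripts to look and compute and a tool call to move; the robot and the scene stay as the last step left them, time stands still between calls to the robot, and variables do not carry over. Pictures are saved under pics/ and viewed, at most 10 in all, crops included, and the job is handed in when it is done.

Besides the shell and the picture viewer there is one more tool, called after "Request:" as name([rows], argument=value, ...), one row to a line, values as JSON. arm_command: Moves the arm, as the interface text tells. Its arguments: {"type":"object","properties":{"moves":{"type":"array"},"squeeze":{"type":"number"}},"required":["moves"]}

```bash
mkdir -p pics
python3 - <<'E'
from cell import robot
import cv2
for n in("scene","top"):
    im=robot.read_camera(n); cv2.imwrite(f"pics/{n}0.png",im[:,:,::-1])
    m=robot.camera_model(n); print(n,m)
s=robot.observe(); print(s)
E
```

```text
scene {'fx': 409.50834573268776, 'fy': 409.50834573268776, 'cx': 280.57471299916205, 'cy': 211.89133466351814, 'R': array([[ 0.69181975,  0.72203721,  0.00690695],
       [ 0.42509456, -0.3995348 , -0.8121986 ],
       [-0.58367804,  0.56483113, -0.58334015]]), 't': array([-0.35821332, -0.20051188,  1.32337234])}
top {'fx': 545.3420550433115, 'fy': 545.3420550433115, 'cx': 275.54409446869795, 'cy': 213.56080829121984, 'R': array([[ 4.54242227e-04, -9.99993051e-01, -3.70014126e-03],
       [-9.92655934e-01, -3.29321994e-06, -1.20971880e-01],
       [ 1.20971027e-01,  3.72791772e-03, -9.92649038e-01]]), 't': array([-0.08254607,  0.58336748,  1.08221898])}
{'time': 0.1, 'qpos': array([-1.31001535e+00,  3.42634089e-01,  1.52487898e+00, -3.44474941e-05,
        1.27539326e+00, -1.45989813e-01]), 'qvel': array([ 0.00152243, -0.0011407 , -0.00287921, -0.00179951,  0.00033864,
       -0.00061427]), 'joint_efforts': array([ 1.39638294e-03, -4.32001805e+01, -2.44695801e+01,  7.18713831e-02,
        5.25778206e-02, -3.83973736e-05]), 'tool_pos': array([ 0.20764022, -0.48182   ,  0.22613913]), 'tool_rot': array([-3.14028816e+00, -1.58511398e-04,  4.06780737e-01]), 'contact_force': array([-0.45446419,  0.55916896, -0.43885105]), 'torque': array([0.02091736, 0.02021676, 0.02268532]), 'grip_force': 0.0, 'opening': 0.09160335892343913}
```

View pics/top0.png

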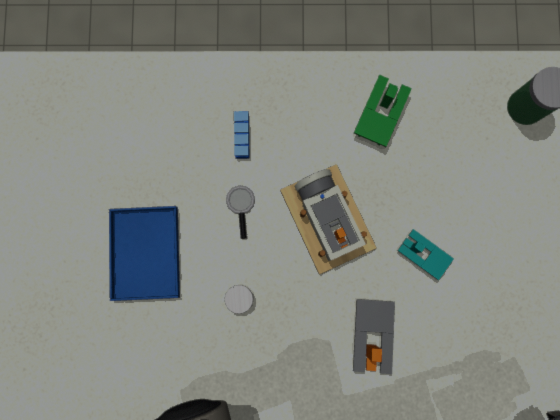

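View pics/scene0.png

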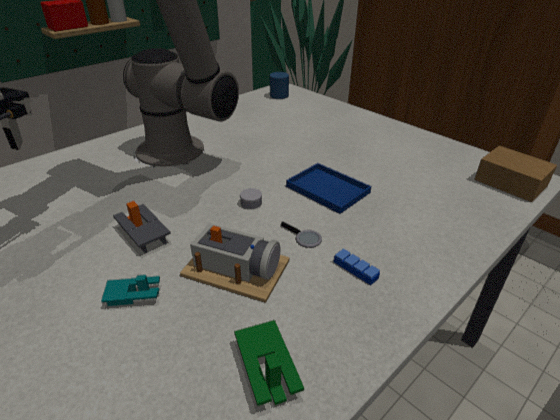

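Run:
```python
import cv2,numpy as np
t=cv2.imread("pics/top0.png");s=cv2.imread("pics/scene0.png")
a=cv2.resize(t[160:280,275:380],None,fx=5,fy=5,interpolation=cv2.INTER_CUBIC)[:600]
cv2.imwrite("pics/a.png",a)
b=cv2.resize(s[218:300,178:292],None,fx=7,fy=7,interpolation=cv2.INTER_CUBIC)
cv2.imwrite("pics/b.png",b)
```

```text
(no output)
```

View pics/a.png

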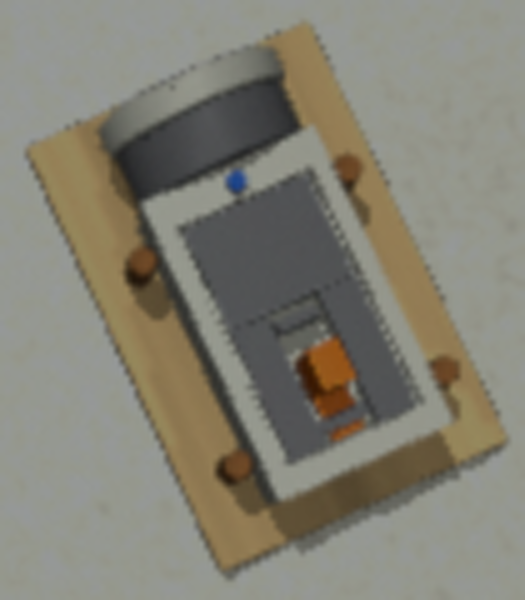

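View pics/b.png

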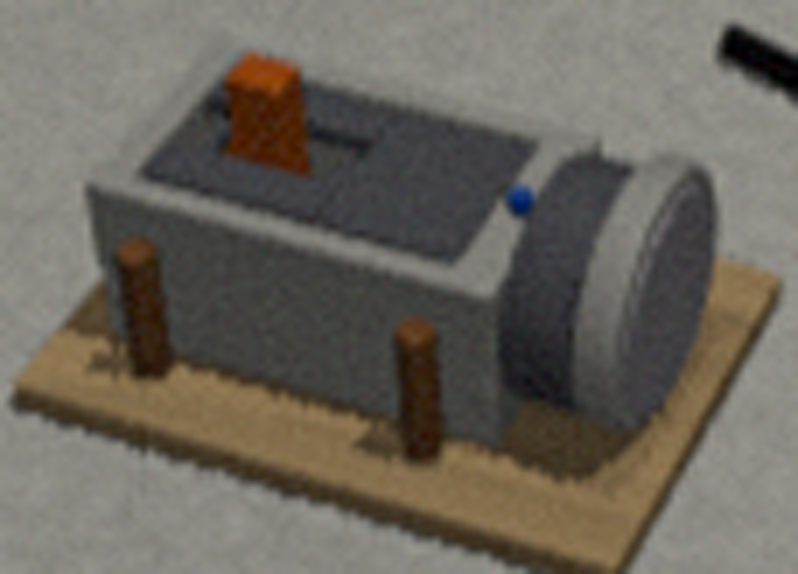

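```bash
cat > h.py <<'E'
import numpy as np
from cell import robot
from scipy.optimize import least_squares
def proj(n,X):
    m=robot.camera_model(n);c=np.atleast_2d(X)@m["R"].T+m["t"]
    return np.c_[m["fx"]*c[:,0]/c[:,2]+m["cx"],m["fy"]*c[:,1]/c[:,2]+m["cy"]]
def ray(n,uv,z):
    m=robot.camera_model(n);d=m["R"].T@[(uv[0]-m["cx"])/m["fx"],(uv[1]-m["cy"])/m["fy"],1];o=-m["R"].T@m["t"]
    return o+d*(z-o[2])/d[2]
def place(p,L):
    c,s=np.cos(p[2]),np.sin(p[2]);L=np.atleast_2d(L)
    return np.c_[c*L[:,0]-s*L[:,1]+p[0],s*L[:,0]+c*L[:,1]+p[1],L[:,2]]
E
python3 - <<'E'
from h import *
A=lambda a:np.array(a)/5+[275,160]-.4
B=lambda a:np.array(a)/7+[178,218]-.43
body=np.array([[55,38,72],[55,-38,72],[-75,-38,72],[-75,38,72]])/1e3
bt=A([[142,203],[315,128],[453,420],[277,502]])
dock=np.array([[98,66,12],[98,-66,12],[-98,-66,12],[-98,66,12]])/1e3
dt=A([[28,150],[308,25],[507,438],[225,572]])
bs=B([[500,297],[92,187]])
def fit(f): 
    r=least_squares(f,[.5,-.1,.4]);return r.x,r.fun.reshape(-1,2).round(1).tolist()
print("top body",fit(lambda p:(proj("top",place(p,body))-bt).ravel()))
print("top dock",fit(lambda p:(proj("top",place(p,dock))-dt).ravel()))
p,r=fit(lambda p:np.r_[proj("top",place(p,body))-bt,proj("scene",place(p,body[1:3]))-bs].ravel());print("both",p,r)
t1=ray("top",A([330,363]),.098);t2=ray("scene",B([264,74]),.098);print("tab",t1,t2,"exp",place(p,[-.035,0,.098]))
tr=np.array([[95,70,22],[95,-70,22],[-95,-70,22],[-95,70,22]])/1e3
tt=np.array([[109,207],[178,206],[180,299],[110,300]])
print("tray",fit(lambda p:(proj("top",place(p,tr))-tt).ravel()))
E
```

```text
top body (array([ 0.5711693 , -0.1937967 ,  0.42078096]), [[-0.2, -0.1], [-0.1, -0.5], [0.1, 0.6], [0.2, 0.0]])
top dock (array([ 0.57605534, -0.19167273,  0.43151332]), [[-0.6, -0.2], [0.0, -1.0], [0.9, 0.6], [-0.3, 0.6]])
both [ 0.57190552 -0.1926958   0.43071265] [[-1.0, -0.2], [-1.0, -0.9], [-0.2, -0.1], [0.1, -0.3], [-1.4, 0.2], [-1.1, -0.3]]
tab [ 0.53960708 -0.20785682  0.098     ] [ 0.54154691 -0.20761107  0.098     ] exp [[ 0.54010212 -0.20730895  0.098     ]]
tray (array([0.50421071, 0.18774037, 0.03476784]), [[1.4, 1.0], [-0.3, -0.4], [-1.1, -1.0], [0.1, 0.4]])
```

Request:
arm_command([
  [[0.04,-0.012,0],[0,0,0],0.06],
  [[0.08,-0.024,0],[0,0,0],0.06],
  [[0.12,-0.036,0],[0,0,-0.01],0.06],
  [[0.16,-0.048,0],[0,0,-0.02],0.06],
  [[0.2,-0.06,0],[0,0,-0.023],0.06],
], squeeze=15)

```text
time: 0.6
tool_pos: [0.3686, -0.3466, 0.2264]
tool_rot: [-3.141, 0.0, 0.43]
contact_force: [0.1, -0.6, -1.4]
opening: 0.0608
grip_force: 0.0
```

Request:
arm_command([
  [[0.043,-0.011,0.01],[0,0,0],0.06],
  [[0.086,-0.022,0.02],[0,0,0],0.06],
  [[0.129,-0.033,0.03],[0,0,0],0.06],
  [[0.172,-0.045,0.04],[0,0,0],0.06],
  [[0.215,-0.056,0.05],[0,0,0],0.06],
])

```text
time: 1.1
tool_pos: [0.5408, -0.2059, 0.176]
tool_rot: [-3.141, 0.001, 0.43]
contact_force: [0.4, -0.8, -0.4]
opening: 0.0599
grip_force: 0.0
```

Request:
arm_command([
  [[0,0,0.02],[0,0,0],0.045],
  [[0,0,0.04],[0,0,0],0.045],
  [[0,0,0.052],[0,0,0],0.045],
  [[0,0,0.052],[0,0,0],0.045],
  [[0,0,0.052],[0,0,0],0.045],
])

```text
time: 1.6
tool_pos: [0.5399, -0.2078, 0.1251]
tool_rot: [3.141, -0.0, 0.429]
contact_force: [-1.1, -0.4, -0.3]
opening: 0.0448
grip_force: 0.0
```

Run:
```python
from cell import robot
import cv2,numpy as np
t=robot.read_camera("top")[:,:,::-1];s=robot.read_camera("scene")[:,:,::-1]
b=cv2.resize(s[178:280,160:290],None,fx=6,fy=6,interpolation=cv2.INTER_CUBIC)[:600,:800]
cv2.imwrite("pics/c.png",b)
print(robot.observe())
```

```text
{'time': 1.7, 'qpos': array([-4.99989297e-01,  5.32462302e-01,  1.51369824e+00, -4.81242882e-05,
        1.09337304e+00,  6.41685862e-01]), 'qvel': array([ 0.00055944, -0.00383137, -0.00025316, -0.00040527, -0.00099405,
       -0.00052863]), 'joint_efforts': array([ 5.82969957e-02, -4.98381650e+01, -2.19043350e+01,  7.99737987e-02,
       -1.08375170e-02, -3.19531109e-04]), 'tool_pos': array([ 0.5402347 , -0.20808272,  0.12586821]), 'tool_rot': array([ 3.13991755e+00, -1.19817152e-03,  4.29144241e-01]), 'contact_force': array([-0.01263917,  0.25255789, -0.01204024]), 'torque': array([-0.01694219,  0.00593166, -0.01893653]), 'grip_force': 0.0, 'opening': 0.044843947162992254}
```

View pics/c.png

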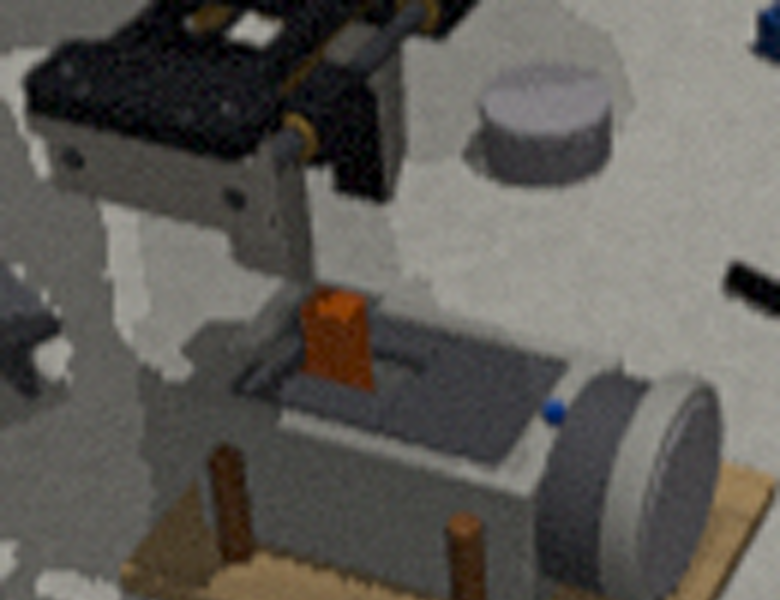

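The picture shows the fingers either side of the tab (tab top near crop pixel (335,300)), nothing in the way. Descending.

Request:
arm_command([
  [[0,0,0.012],[0,0,0],0.045],
  [[0,0,0.024],[0,0,0],0.045],
  [[0,0,0.036],[0,0,0],0.045],
  [[0,0,0.046],[0,0,0],0.045],
  [[0,0,0.046],[0,0,0],0.045],
])

```text
time: 2.2
tool_pos: [0.5387, -0.2069, 0.0766]
tool_rot: [-3.139, 0.002, 0.43]
contact_force: [-0.5, 0.9, 0.0]
opening: 0.0448
grip_force: 0.0
```

Request:
arm_command([
  [[0,0,0],[0,0,0],0.03],
  [[0,0,0],[0,0,0],0.022],
  [[0,0,0],[0,0,0],0.018],
  [[0,0,0],[0,0,0],0.014],
  [[0,0,0],[0,0,0],0.008],
], squeeze=15)

```text
time: 2.7
tool_pos: [0.54, -0.2076, 0.0791]
tool_rot: [3.141, -0.0, 0.43]
contact_force: [0.8, 0.2, 1.3]
opening: 0.0137
grip_force: 15.0
```

Request:
arm_command([
  [[0,0,0],[0,0,0],0.005],
  [[0,0,0],[0,0,0],0.005],
  [[0,0,0],[0,0,0],0.005],
  [[0,0,0],[0,0,0],0.005],
  [[0,0,0],[0,0,0],0.005],
])

```text
time: 3.2
tool_pos: [0.54, -0.2076, 0.0791]
tool_rot: [3.141, -0.0, 0.43]
contact_force: [-0.1, 0.2, 4.3]
opening: 0.0141
grip_force: 15.0
```

Request:
arm_command([
  [[0.0005,0,0],[0,0,0],0.005],
  [[0.001,0,0],[0,0,0],0.005],
  [[0.0015,0,0],[0,0,0],0.005],
  [[0.002,0,0],[0,0,0],0.005],
  [[0.002,0,0],[0,0,0],0.005],
], squeeze=25)

```text
time: 3.7
tool_pos: [0.5415, -0.2069, 0.079]
tool_rot: [3.141, 0.0, 0.43]
contact_force: [-3.0, -0.8, 5.3]
opening: 0.0136
grip_force: 25.0
```

Request:
arm_command([
  [[0.0003,0,0],[0,0,0],0.005],
  [[0.0005,0,0],[0,0,0],0.005],
  [[0.0008,0,0],[0,0,0],0.005],
  [[0.001,0,0],[0,0,0],0.005],
  [[0.001,0,0],[0,0,0],0.005],
])

```text
time: 4.2
tool_pos: [0.5423, -0.2065, 0.0791]
tool_rot: [3.141, 0.001, 0.43]
contact_force: [-1.9, -1.8, 5.8]
opening: 0.0135
grip_force: 25.0
```

Request:
arm_command([
  [[0,0,-0.0002],[0,0,0],0.005],
  [[0,0,-0.0005],[0,0,0],0.005],
  [[0,0,-0.0008],[0,0,0],0.005],
  [[0,0,-0.001],[0,0,0],0.005],
  [[0,0,-0.001],[0,0,0],0.005],
])

```text
time: 4.7
tool_pos: [0.5422, -0.2062, 0.0793]
tool_rot: [-3.141, 0.001, 0.43]
contact_force: [-1.5, -2.8, 0.1]
opening: 0.0139
grip_force: 25.0
```

Request:
arm_command([
  [[0.0003,0,0],[0,0,0],0.005],
  [[0.0005,0,0],[0,0,0],0.005],
  [[0.0008,0,0],[0,0,0],0.005],
  [[0.001,0,0],[0,0,0],0.005],
  [[0.001,0,0],[0,0,0],0.005],
])

```text
time: 5.2
tool_pos: [0.5433, -0.2057, 0.0796]
tool_rot: [-3.141, 0.0, 0.43]
contact_force: [-1.6, -2.5, -2.0]
opening: 0.0135
grip_force: 25.0
```

Request:
arm_command([
  [[0.0003,0,0],[0,0,0],0.005],
  [[0.0005,0,0],[0,0,0],0.005],
  [[0.0008,0,0],[0,0,0],0.005],
  [[0.001,0,0],[0,0,0],0.005],
  [[0.001,0,0],[0,0,0],0.005],
])

```text
time: 5.7
tool_pos: [0.5443, -0.2053, 0.0796]
tool_rot: [-3.141, 0.0, 0.43]
contact_force: [-1.9, -2.6, -1.9]
opening: 0.0136
grip_force: 25.0
```

Request:
arm_command([
  [[0.0003,0,0],[0,0,0],0.005],
  [[0.0005,0,0],[0,0,0],0.005],
  [[0.0008,0,0],[0,0,0],0.005],
  [[0.001,0,0],[0,0,0],0.005],
  [[0.001,0,0],[0,0,0],0.005],
])

```text
time: 6.2
tool_pos: [0.5452, -0.2049, 0.0797]
tool_rot: [-3.141, 0.0, 0.43]
contact_force: [-3.4, -1.8, -2.2]
opening: 0.0138
grip_force: 25.0
```

Request:
arm_command([
  [[0,0,-0.0003],[0,0,0],0.005],
  [[0,0,-0.0006],[0,0,0],0.005],
  [[0,0,-0.0008],[0,0,0],0.005],
  [[0,0,-0.001],[0,0,0],0.005],
  [[0,0,-0.001],[0,0,0],0.005],
])

```text
time: 6.7
tool_pos: [0.5452, -0.2048, 0.0807]
tool_rot: [-3.141, 0.0, 0.43]
contact_force: [-3.2, -0.5, -3.5]
opening: 0.0141
grip_force: 25.0
```

Request:
arm_command([
  [[0,0,-0.0003],[0,0,0],0.005],
  [[0,0,-0.0005],[0,0,0],0.005],
  [[0,0,-0.0006],[0,0,0],0.005],
  [[0,0,-0.0007],[0,0,0],0.005],
  [[0,0,-0.0007],[0,0,0],0.005],
])

```text
time: 7.2
tool_pos: [0.5451, -0.2049, 0.0812]
tool_rot: [-3.141, 0.0, 0.43]
contact_force: [-1.5, -2.2, -4.7]
opening: 0.014
grip_force: 25.0
```

Request:
arm_command([
  [[0.0003,0,0],[0,0,0],0.005],
  [[0.0005,0,0],[0,0,0],0.005],
  [[0.0008,0,0],[0,0,0],0.005],
  [[0.001,0,0],[0,0,0],0.005],
  [[0.001,0,0],[0,0,0],0.005],
])

```text
time: 7.7
tool_pos: [0.5455, -0.2047, 0.0812]
tool_rot: [-3.141, 0.001, 0.43]
contact_force: [-5.2, -2.4, -6.1]
opening: 0.0135
grip_force: 25.0
```

```bash
python3 -c "
from cell import robot
s=robot.observe();print(s['contact_force'],s['torque'],s['tool_pos'])"
```

```text
[-5.15261109 -2.4015868  -6.12385912] [-0.57579709  0.90706432  0.02095928] [ 0.5454906  -0.20465913  0.08115065]
```

Request:
arm_command([
  [[0,0,0.0004],[0,0,0],0.005],
  [[0,0,0.0008],[0,0,0],0.005],
  [[0,0,0.0012],[0,0,0],0.005],
  [[0,0,0.0012],[0,0,0],0.005],
  [[0,0,0.0012],[0,0,0],0.005],
])

```text
time: 8.2
tool_pos: [0.5465, -0.2045, 0.0806]
tool_rot: [3.141, -0.001, 0.43]
contact_force: [-4.6, 0.1, 0.3]
opening: 0.0139
grip_force: 25.0
```

Request:
arm_command([
  [[0.0003,0,0],[0,0,0],0.005],
  [[0.0005,0,0],[0,0,0],0.005],
  [[0.0008,0,0],[0,0,0],0.005],
  [[0.001,0,0],[0,0,0],0.005],
  [[0.001,0,0],[0,0,0],0.005],
])

```text
time: 8.7
tool_pos: [0.5472, -0.2042, 0.0803]
tool_rot: [3.141, -0.0, 0.43]
contact_force: [-3.4, -1.0, 0.8]
opening: 0.0139
grip_force: 25.0
```

Request:
arm_command([
  [[0,0,-0.0004],[0,0,0],0.005],
  [[0,0,-0.0008],[0,0,0],0.005],
  [[0,0,-0.0012],[0,0,0],0.005],
  [[0,0,-0.0012],[0,0,0],0.005],
  [[0,0,-0.0012],[0,0,0],0.005],
])

```text
time: 9.2
tool_pos: [0.5469, -0.2042, 0.081]
tool_rot: [-3.141, 0.0, 0.43]
contact_force: [-2.6, -2.4, -4.8]
opening: 0.0138
grip_force: 25.0
```

Request:
arm_command([
  [[0.0003,0,0.0012],[0,0,0],0.005],
  [[0.001,0,0.0012],[0,0,0],0.005],
  [[0.001,0,0.0006],[0,0,0],0.005],
  [[0.001,0,0],[0,0,0],0.005],
  [[0.001,0,0],[0,0,0],0.005],
])

```text
time: 9.7
tool_pos: [0.5479, -0.2037, 0.0811]
tool_rot: [-3.142, 0.0, 0.43]
contact_force: [-2.5, -1.5, -4.0]
opening: 0.0142
grip_force: 25.0
```

Request:
arm_command([
  [[0,0,0],[0,0,0],0.005],
  [[0,0,0],[0,0,0],0.005],
  [[0,0,0],[0,0,0],0.005],
  [[0,0,0],[0,0,0],0.005],
  [[0,0,0],[0,0,0],0.005],
])

```text
time: 10.2
tool_pos: [0.5479, -0.2037, 0.0812]
tool_rot: [-3.141, 0.0, 0.43]
contact_force: [-1.8, -2.0, -5.9]
opening: 0.0138
grip_force: 25.0
```

Request:
arm_command([
  [[0.0003,0,0.0012],[0,0,0],0.005],
  [[0.001,0,0.0012],[0,0,0],0.005],
  [[0.001,0,0.0006],[0,0,0],0.005],
  [[0.001,0,0],[0,0,0],0.005],
  [[0.001,0,0],[0,0,0],0.005],
])

```text
time: 10.7
tool_pos: [0.5488, -0.2033, 0.0814]
tool_rot: [3.142, 0.0, 0.43]
contact_force: [-3.0, -2.4, -2.8]
opening: 0.0139
grip_force: 25.0
```

Request:
arm_command([
  [[0,0,-0.0002],[0,0,0],0.005],
  [[0,0,-0.0004],[0,0,0],0.005],
  [[0,0,-0.0006],[0,0,0],0.005],
  [[0,0,-0.0006],[0,0,0],0.005],
  [[0,0,-0.0006],[0,0,0],0.005],
])

```text
time: 11.2
tool_pos: [0.5489, -0.2032, 0.0819]
tool_rot: [-3.141, 0.0, 0.43]
contact_force: [-2.7, -2.5, -3.3]
opening: 0.0137
grip_force: 25.0
```

Request:
arm_command([
  [[0,0,-0.0002],[0,0,0],0.005],
  [[0,0,-0.0004],[0,0,0],0.005],
  [[0,0,-0.0006],[0,0,0],0.005],
  [[0,0,-0.0007],[0,0,0],0.005],
  [[0,0,-0.0007],[0,0,0],0.005],
])

```text
time: 11.7
tool_pos: [0.5488, -0.2032, 0.0827]
tool_rot: [-3.142, 0.0, 0.43]
contact_force: [-3.6, -1.2, -3.3]
opening: 0.0137
grip_force: 25.0
```

Request:
arm_command([
  [[0,0,-0.0004],[0,0,0],0.005],
  [[0,0,-0.0008],[0,0,0],0.005],
  [[0,0,-0.0012],[0,0,0],0.005],
  [[0,0,-0.0015],[0,0,0],0.005],
  [[0,0,-0.0015],[0,0,0],0.005],
])

```text
time: 12.2
tool_pos: [0.5489, -0.2033, 0.0843]
tool_rot: [3.141, 0.0, 0.43]
contact_force: [-2.9, -1.4, -3.3]
opening: 0.0137
grip_force: 25.0
```

Released; it rises freely. Lifting on, slowly, tab held in.

Request:
arm_command([
  [[0,0,-0.001],[0,0,0],0.005],
  [[0,0,-0.002],[0,0,0],0.005],
  [[0,0,-0.003],[0,0,0],0.005],
  [[0,0,-0.004],[0,0,0],0.005],
  [[0,0,-0.005],[0,0,0],0.005],
])

```text
time: 12.7
tool_pos: [0.549, -0.2034, 0.0894]
tool_rot: [3.141, -0.0, 0.43]
contact_force: [-2.7, -1.4, -3.6]
opening: 0.0136
grip_force: 25.0
```

Request:
arm_command([
  [[0,0,-0.002],[0,0,0],0.005],
  [[0,0,-0.004],[0,0,0],0.005],
  [[0,0,-0.006],[0,0,0],0.005],
  [[0,0,-0.008],[0,0,0],0.005],
  [[0,0,-0.01],[0,0,0],0.005],
])

```text
time: 13.2
tool_pos: [0.5489, -0.2033, 0.0994]
tool_rot: [3.141, -0.0, 0.43]
contact_force: [-2.2, -0.8, -1.7]
opening: 0.0138
grip_force: 25.0
```

Request:
arm_command([
  [[0,0,-0.004],[0,0,0],0.005],
  [[0,0,-0.008],[0,0,0],0.005],
  [[0,0,-0.012],[0,0,0],0.005],
  [[0,0,-0.016],[0,0,0],0.005],
  [[0,0,-0.02],[0,0,0],0.005],
])

```text
time: 13.7
tool_pos: [0.5494, -0.2033, 0.12]
tool_rot: [3.141, -0.001, 0.43]
contact_force: [-0.5, 0.5, -0.6]
opening: 0.014
grip_force: 25.0
```

Request:
arm_command([
  [[0,0,-0.01],[0,0,0],0.005],
  [[0,0,-0.022],[0,0,0],0.005],
  [[0,0,-0.036],[0,0,0],0.005],
  [[0,0,-0.048],[0,0,0],0.005],
  [[0,0,-0.055],[0,0,0],0.005],
])

```text
time: 14.2
tool_pos: [0.5494, -0.2036, 0.1761]
tool_rot: [3.14, -0.001, 0.43]
contact_force: [-0.2, 0.1, -0.8]
opening: 0.0139
grip_force: 25.0
```

Run:
```python
from cell import robot
import cv2,numpy as np
s=robot.read_camera("scene")[:,:,::-1]
b=cv2.resize(s[150:290,150:310],None,fx=4,fy=4,interpolation=cv2.INTER_CUBIC)
cv2.imwrite("pics/d.png",b)
s=robot.observe();print(s['contact_force'],s['torque'],s['tool_pos'])
```

```text
[-0.35237415 -0.22408078  0.38446375] [ 0.0223442  -0.01694865  0.06139583] [ 0.54971772 -0.20369308  0.17675888]
```

View pics/d.png

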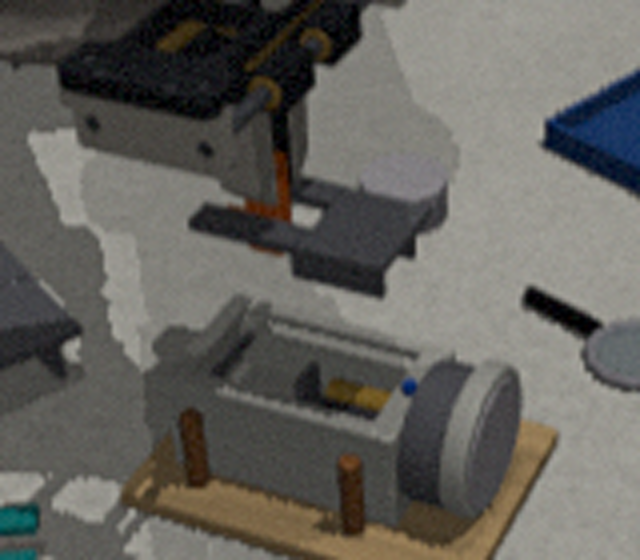

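Request:
arm_command([
  [[0.005,-0.02,0],[0,0,0],0.005],
  [[0.014,-0.053,0],[0,0,0],0.005],
  [[0.024,-0.091,0],[0,0,0],0.005],
  [[0.034,-0.129,0],[0,0,0],0.005],
  [[0.044,-0.167,0],[0,0,0],0.005],
])

```text
time: 14.75
tool_pos: [0.5187, -0.0318, 0.174]
tool_rot: [-3.141, 0.0, 0.429]
contact_force: [0.2, -0.1, -1.7]
opening: 0.0137
grip_force: 25.0
```

Request:
arm_command([
  [[0.01,-0.038,0],[0,0,0],0.005],
  [[0.02,-0.076,0],[0,0,0],0.005],
  [[0.03,-0.114,0],[0,0,0],0.005],
  [[0.04,-0.152,0],[0,0,0],0.005],
  [[0.05,-0.19,0],[0,0,0],0.005],
])

```text
time: 15.25
tool_pos: [0.485, 0.1619, 0.1741]
tool_rot: [-3.142, 0.0, 0.43]
contact_force: [0.6, -0.3, -1.0]
opening: 0.0137
grip_force: 25.0
```

Request:
arm_command([
  [[0.006,-0.02,0],[0,0,0.08],0.005],
  [[0.007,-0.027,0],[0,0,0.18],0.005],
  [[0.007,-0.027,0],[0,0,0.29],0.005],
  [[0.007,-0.027,0],[0,0,0.395],0.005],
  [[0.007,-0.027,0],[0,0,0.395],0.005],
])

```text
time: 15.75
tool_pos: [0.4805, 0.188, 0.174]
tool_rot: [3.141, 0.001, 0.034]
contact_force: [-0.4, -1.0, 0.0]
opening: 0.0139
grip_force: 25.0
```

Run:
```python
from cell import robot
import cv2,numpy as np
t=robot.read_camera("top")[:,:,::-1]
b=cv2.resize(t[180:320,80:280],None,fx=4,fy=4,interpolation=cv2.INTER_CUBIC)
cv2.imwrite("pics/e.png",b)
s=robot.observe();print(s['contact_force'],s['torque'],s['tool_pos'],s['tool_rot'])
```

```text
[ 1.2611247  -0.17838823 -0.41198811] [-0.02094326  0.03590093  0.02767024] [0.48054136 0.18793744 0.17404906] [3.14147757e+00 3.87640728e-04 3.71738413e-02]
```

View pics/e.png

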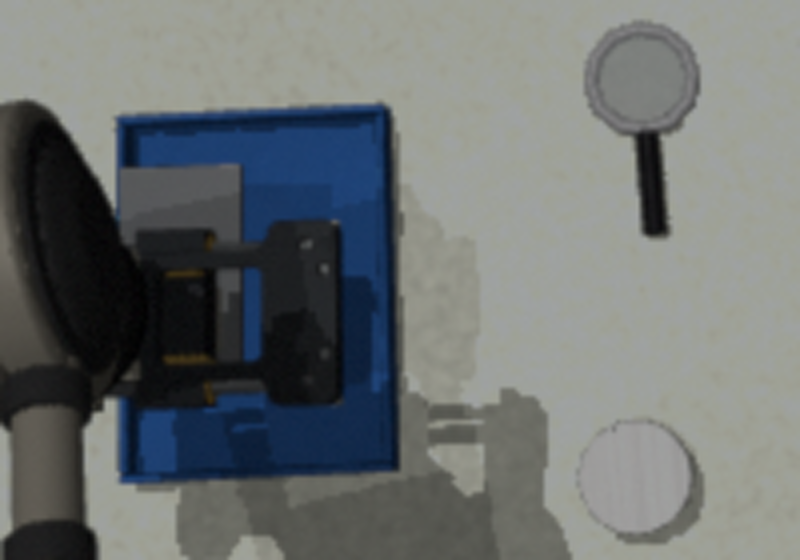

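Picture: cover level over the tray, plate centred to about 3 mm; tin and magnifier unmoved. Lowering.

Request:
arm_command([
  [[0,0,0.015],[0,0,0],0.005],
  [[0,0,0.04],[0,0,0],0.005],
  [[0,0,0.07],[0,0,0],0.005],
  [[0,0,0.095],[0,0,0],0.005],
  [[0,0,0.11],[0,0,0],0.005],
])

```text
time: 16.3
tool_pos: [0.4797, 0.1875, 0.0622]
tool_rot: [3.141, 0.003, 0.038]
contact_force: [0.8, -0.7, -0.4]
opening: 0.0137
grip_force: 25.0
```

Request:
arm_command([
  [[0,0,0.004],[0,0,0],0.005],
  [[0,0,0.008],[0,0,0],0.005],
  [[0,0,0.012],[0,0,0],0.005],
  [[0,0,0.016],[0,0,0],0.005],
  [[0,0,0.019],[0,0,0],0.005],
])

```text
time: 16.8
tool_pos: [0.481, 0.188, 0.0454]
tool_rot: [-3.142, -0.001, 0.035]
contact_force: [0.4, 1.3, -0.9]
opening: 0.0136
grip_force: 25.0
```

Request:
arm_command([
  [[0,0,0.0005],[0,0,0],0.005],
  [[0,0,0.001],[0,0,0],0.005],
  [[0,0,0.0015],[0,0,0],0.005],
  [[0,0,0.002],[0,0,0],0.005],
  [[0,0,0.0025],[0,0,0],0.005],
])

```text
time: 17.3
tool_pos: [0.4808, 0.1879, 0.0427]
tool_rot: [3.142, -0.0, 0.035]
contact_force: [0.0, 0.2, -0.6]
opening: 0.0141
grip_force: 25.0
```

Request:
arm_command([
  [[0,0,0.0005],[0,0,0],0.005],
  [[0,0,0.001],[0,0,0],0.005],
  [[0,0,0.0015],[0,0,0],0.005],
  [[0,0,0.002],[0,0,0],0.005],
  [[0,0,0.0025],[0,0,0],0.005],
])

```text
time: 17.8
tool_pos: [0.4807, 0.1879, 0.0401]
tool_rot: [3.141, -0.0, 0.035]
contact_force: [1.3, 0.2, -0.7]
opening: 0.014
grip_force: 25.0
```

Request:
arm_command([
  [[0,0,0.0003],[0,0,0],0.005],
  [[0,0,0.0006],[0,0,0],0.005],
  [[0,0,0.0009],[0,0,0],0.005],
  [[0,0,0.0012],[0,0,0],0.005],
  [[0,0,0.0012],[0,0,0],0.005],
])

```text
time: 18.3
tool_pos: [0.4807, 0.1879, 0.039]
tool_rot: [3.141, -0.0, 0.035]
contact_force: [-0.8, 0.2, -1.1]
opening: 0.0138
grip_force: 25.0
```

Request:
arm_command([
  [[0,0,0.0003],[0,0,0],0.005],
  [[0,0,0.0006],[0,0,0],0.005],
  [[0,0,0.0009],[0,0,0],0.005],
  [[0,0,0.001],[0,0,0],0.005],
  [[0,0,0.001],[0,0,0],0.005],
])

```text
time: 18.8
tool_pos: [0.4807, 0.1879, 0.0381]
tool_rot: [3.141, -0.0, 0.035]
contact_force: [-0.9, -0.4, 1.2]
opening: 0.0135
grip_force: 25.0
```

Request:
arm_command([
  [[0,0,0.0002],[0,0,0],0.005],
  [[0,0,0.0004],[0,0,0],0.005],
  [[0,0,0.0005],[0,0,0],0.005],
  [[0,0,0.0005],[0,0,0],0.005],
  [[0,0,0.0005],[0,0,0],0.005],
])

```text
time: 19.3
tool_pos: [0.4807, 0.1879, 0.0381]
tool_rot: [3.142, -0.0, 0.035]
contact_force: [-2.0, -1.1, 6.7]
opening: 0.0137
grip_force: 25.0
```

Standing on the floor. Ease off slightly and release.

Request:
arm_command([
  [[0,0,-0.0003],[0,0,0],0.005],
  [[0,0,-0.0004],[0,0,0],0.014],
  [[0,0,-0.0004],[0,0,0],0.018],
  [[0,0,-0.0004],[0,0,0],0.025],
  [[0,0,-0.0004],[0,0,0],0.035],
])

```text
time: 19.8
tool_pos: [0.4807, 0.1879, 0.0377]
tool_rot: [3.141, 0.0, 0.035]
contact_force: [-0.4, 0.9, -0.6]
opening: 0.0286
grip_force: 0.0
```

Request:
arm_command([
  [[0,0,0],[0,0,0],0.04],
  [[0,0,-0.01],[0,0,0],0.04],
  [[0,0,-0.03],[0,0,0],0.04],
  [[0,0,-0.06],[0,0,0],0.04],
  [[0,0,-0.1],[0,0,0],0.04],
])

```text
time: 20.3
tool_pos: [0.4797, 0.1876, 0.1384]
tool_rot: [3.141, 0.003, 0.035]
contact_force: [1.2, -0.1, -0.2]
opening: 0.04
grip_force: 0.0
```

Request:
arm_command([
  [[-0.02,0,-0.04],[0,0,0],0.04],
  [[-0.05,0,-0.08],[0,0,0],0.04],
  [[-0.08,0,-0.08],[0,0,0],0.04],
  [[-0.1,0,-0.08],[0,0,0],0.04],
  [[-0.1,0,-0.08],[0,0,0],0.04],
])

```text
time: 20.8
tool_pos: [0.3787, 0.1844, 0.219]
tool_rot: [-3.141, -0.001, 0.036]
contact_force: [0.5, -0.1, 0.4]
opening: 0.0399
grip_force: 0.0
```

Run:
```python
from cell import robot
import cv2,numpy as np
t=robot.read_camera("top")[:,:,::-1];s=robot.read_camera("scene")[:,:,::-1]
a=cv2.resize(t[80:320,80:380],None,fx=1.33,fy=1.33)
b=cv2.resize(s[140:300,170:390],(400,291),interpolation=cv2.INTER_CUBIC)
c=np.zeros((330,800,3),np.uint8);c[:a.shape[0],:a.shape[1]]=a;c[:291,400:]=b
cv2.imwrite("pics/f.png",c)
```

```text
(no output)
```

View pics/f.png

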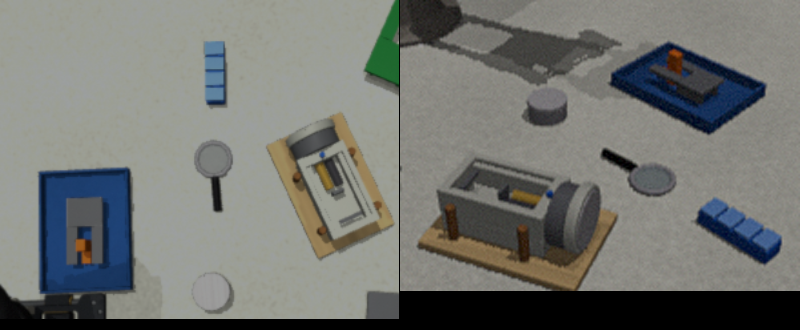

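The cover stands flat, tab up, in the middle of the tray (left view, about (85,232)); the gripper is clear and the other objects are unmoved.

```bash
python3 -c "
from cell import robot
print(robot.hand_in())"
```

```text
the job is handed in; nothing more can be done
None
```

The battery cover is off the torch and lies flat, tab up, in the blue tray; the gripper has let go, the tin, organiser and magnifier are where they were, and the job was handed in at about 21 s.

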